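Set the blue transducer in the sloping rest

ROBOT

A 6-joint arm with a two-finger parallel gripper is mounted at the origin on the work surface. World frame = base frame: x ahead of the robot, y to its left, z up, the work surface at z = 0. Lengths are in mm, angles in degrees, forces in N, time in s.
With the tool pointing down it reaches from about 350 to 850 mm from the base axis. Payload 8.1 kg.
Tool frame: the origin (TCP) lies midway between the tips of the shut fingers; the grasp point (between the pads) lies 19 mm behind it; x points along the fingers, y is the direction in which the jaws open and shut, and the axes are right-handed (so a half turn about x gives the same grasp; the last joint's range is limited). The gripper opens to 85 mm and grips with 20 to 120 N. Pads are 22 mm wide; open, the fingers measure 114 mm over their backs; the gripper's body (76 mm by 85 mm) begins 54 mm behind the grasp point. The pads swing forward as they close: fully open they stand 13 mm farther back than shut.
Start: joints at [-73.992, 7.471, 85.268, -0, 87.261, -4.893], TCP at [214.078, -560.514, 231.292] pointing down, gripper open.
Joint ranges: [-169.43, 169.43], [-51.17, 129.36], [1.28, 143.12], [-76.62, 256.62], [0, 156.53], [-152.29, 152.29]. Speed limits (degrees/s): [136.94, 136.94, 159.86, 180, 180, 180].

INTERFACE

Orientations are given as [roll, pitch, yaw] about the fixed x, y, z axes, in that order (R = Rz(yaw) Ry(pitch) Rx(roll)).
In Python, from bench import r gives the robot as it stands.
- The arm moves only by the tool move_arm, never from a script. Its argument "deltas" is a list of rows, each a list of 2 entries, a list of its own where there are three numbers: the shift along the tool's x, y, z in mm, then the turn about the tool's x in degrees. A call has 1 to 12 rows; each row is the pose to reach, as a shift and turn from the pose measured when the call began, along the tool's axes at that moment; what a row does not reach only later rows make up. A row lasts 1/8 s, in which the tool goes at most 62.5 mm and 10.7 degrees, less where a joint would pass 70% of its speed; a pose out of reach is approached as far as the arm can. A call with a gripper value outside its range is refused whole. "jaw" is the opening, from -1 (shut) to 1 (fully open), set as the call begins (left out, the last holds). The fingers move at their own pace and stop on an object; "squeeze" is the grip in N (left out, the last holds). Time passes only in rows, so rows that repeat a pose let the fingers close. It gives the time, the measured TCP pose, the force and the opening at its end, in the units of the state.
- r.sense(): the state, without advancing time (a new reading comes with each control period).
- r.snapshot(name): name is "scene" or "top"; returns (picture, depth): 384x512x3 uint8, red, green, blue; 384x512 float32, mm along the optical axis (not along the pixel's ray), 0 where there is no reading.
- r.get_calibration(name): a dict with "fovy" (degrees; the focal length in pixels is half the picture's height over the tangent of half this angle, whatever the lens; pixels are square), "cx", "cy" (the principal point, pixels), "position" and "attitude" of the camera in the world. Camera axes: x right, y down, z forward; pixel columns grow to the right and rows downward; lengths in mm; the calibration is good to about 2 mm. A picture is of the moment at which its call begins. get_calibration takes no time and is no camera call.
- r.hand_in(): hands the job in, once; it reports no verdict.
The state is a dict: "time": time; "joint_pos": joint angles; "qd": joint speeds; "joint_efforts": joint torques, N m; "tool_pos": TCP position; "tcp_rot": TCP orientation; "ft_force": force on the tool from outside, world axes, zero at the start; "wrist_torque": the same for the moment, N m; "finger_gap": finger opening in mm.
Only numpy, scipy, OpenCV 4.12 (cv2) and the standard library are available. Lean on these libraries where they do the work, as an engineer would, in place of code of your own. Each camera call takes 0.05 s, during which the arm holds its last target. There are 200 camera calls.

TASK

Pick up the displacement transducer with the blue bands and lay it in the sloping green V-rest, in both saddles, steel spindle pointing up the slope and the black square rear end down by the stop plate (a gap of about 10 mm is right), so that it can next be taken at that angle. Lower it in rather than dropping it, leave the red and yellow transducers where they lie, and let go.

Things in the scene. Friction and masses are not known exactly. Their poses are not given: they have to be found in the camera images.
- blue_transducer: Blue-banded transducer, 0.18-0.35 kg, lying on a fixed black rubber mat (top 4 mm above the bench). Origin on its axis, mid-body, 17 mm above the bench; +x to the spindle. Aluminium barrel, diameter 26, x -74 to +90 mm; black 26 x 26 square rear end to x = -90; steel spindle, diameter 8, to x = +125. Blue bands at x +14 to +48 and +78 to +90. Grip across the barrel within 15 mm of the origin.
- cradle: Green V-rest, fixed. Origin: mid-barrel of a seated transducer, 115 mm above the bench. +x up the 30 degree slope, away from the robot within 25 degrees; y level; z square to slope, up. Steel 90-degree V-saddles 12 mm thick at x = -48, +48, tips 25 mm aside, 7 mm above axis; between them free for fingers to z = -45. Stop plate face x = -100, top z = +9. Friction holds the part.
- red_transducer: Transducer with red bands, same frame and sizes, on the mat; leave alone. The three lie side by side about 120 mm apart in any order, square rear end nearer the robot, spindles pointing away from it within 30 degrees.
- yellow_transducer: Transducer with yellow bands, same frame and sizes, on the mat; leave alone.
There are look-alikes about, which are no part of the job. What is shaped like the blue_transducer but pink, purple or turquoise is not meant.

How it is judged (in metres and radians):
At the end, for the whole second after the job is handed in: The blue-banded transducer rests in both saddles of the V-rest, released and still: its origin within 20 mm of the rest's origin along the slope and within 10 mm across and square to it, its axis within 10 degrees of the slope, spindle up the slope (x of blue_transducer in the frame of cradle between -0.02 and 0.02 m and y of blue_transducer in the frame of cradle between -0.01 and 0.01 m and z of blue_transducer in the frame of cradle between -0.01 and 0.01 m and angle between the x axis of blue_transducer and the x axis of cradle, either way round below 0.175 rad and angle between blue_transducer's own x axis and vertical below 1.3 rad and linear speed of blue_transducer below 0.02 m/s); the robot touches nothing.
It fails at once if the red transducer is moved by more than 20 mm (distance of red_transducer from where it was at the start of the episode above 0.02 m).
It fails at once if the yellow transducer is moved by more than 20 mm (distance of yellow_transducer from where it was at the start of the episode above 0.02 m).
It fails at once if the blue transducer is dropped: it falls free of the fingers faster than 0.7 m/s (about 25 mm) (linear speed of blue_transducer above 0.7 m/s and contact force between blue_transducer and the fingers below 0.05 N).
It also fails if it takes over 37 s, if anything falls off the work surface, if the arm or the gripper's body presses on something with over 40 N, if the wrist force passes 120 N, or if a joint passes its speed limit or range.

## Working session

There is one attempt and no reset: what is moved stays moved. The work goes in short steps, Python scripts to look and compute and a tool call to move; the robot and the scene stay as the last step left them, time stands still between calls to the robot, and variables do not carry over. Pictures are saved under pics/ and viewed, about 8 in all and at most 12, crops included, and the job is handed in when it is done.

Besides the shell and the picture viewer there is one more tool, called as name(argument=value, ...), one argument or row to a line, values as JSON. move_arm: Moves the arm, as the interface text tells. Its arguments: {"type":"object","properties":{"deltas":{"type":"array","items":{"type":"array"}},"jaw":{"type":"number"},"squeeze":{"type":"number"}},"required":["deltas"]}

```bash
mkdir -p pics; ls
python3 - <<'E'
from bench import r
import cv2,numpy as np
np.set_printoptions(suppress=True,precision=2)
print(r.sense())
ims=[]
for n in("scene","top"):
    p,d=r.snapshot(n); np.savez(n+".npz",p=p,d=d); print(n,r.get_calibration(n)); cv2.imwrite(f"pics/{n}0.png",cv2.resize(p[:,:,::-1],(800,600),interpolation=cv2.INTER_CUBIC))
E
```

```text
pics
{'time': 0.0, 'joint_pos': array([-73.99,   7.52,  85.33,   0.  ,  87.26,  -4.89]), 'qd': array([-0.05,  0.09, -0.04,  0.11, -0.07, -0.03]), 'joint_efforts': array([ -0.  , -56.94, -50.05,  -0.  ,   0.02,   0.  ]), 'tool_pos': array([ 213.94, -559.95,  230.22]), 'tcp_rot': array([-95.5 ,  89.89, 105.4 ]), 'ft_force': array([-0.04, -0.64,  0.79]), 'wrist_torque': array([-0.03, -0.04,  0.04]), 'finger_gap': 85.34256721328146}
scene {'fovy': 53.10064264523628, 'cx': 254.33957464237264, 'cy': 193.08983439770395, 'position': array([1107.03,  517.25, 1032.65]), 'attitude': array([-143.3 ,    0.99,  119.04])}
top {'fovy': 53.09402167894861, 'cx': 255.20901840652726, 'cy': 193.69253468036237, 'position': array([ 436.13,  164.48, 1349.37]), 'attitude': array([-175.49,    0.01,  -89.43])}
```

View pics/scene0.png

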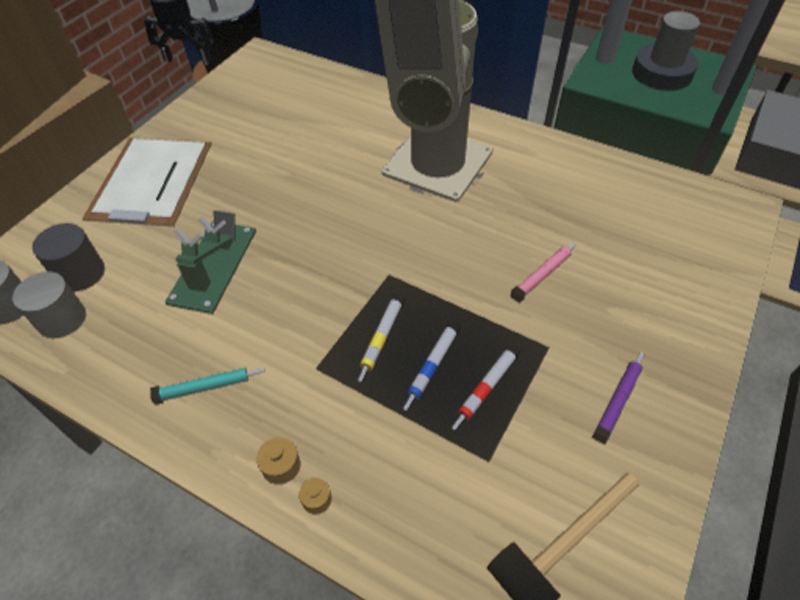

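View pics/top0.png

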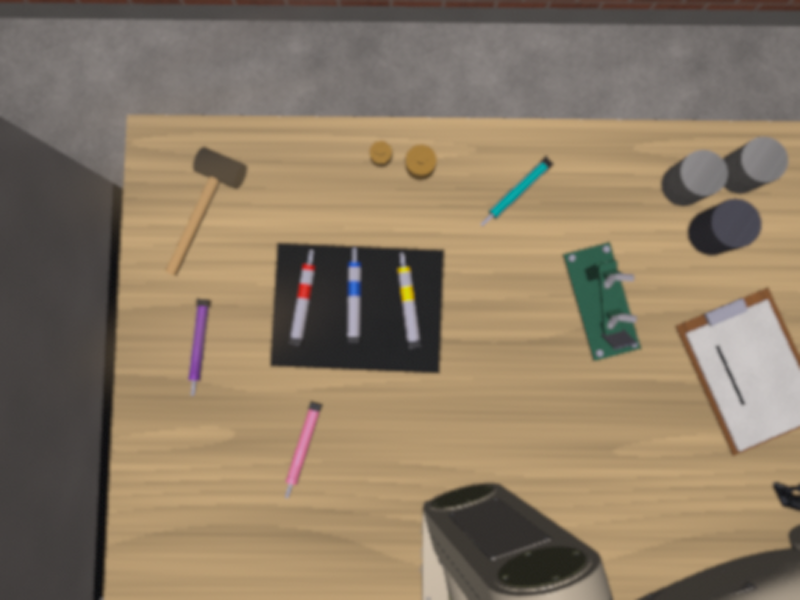

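The scene shows three transducers on the mat. In the top view (800 px) red is at (302,298), blue at (354,298) and yellow at (408,300). The turquoise one at (518,190), purple at (198,345) and pink at (303,448) are look-alikes off the mat. The one meant is at (354,298): blue bands, on the mat, spindle away from the robot. The green V-rest is at (602,302).

```bash
cat > h.py <<'E'
import numpy as np,cv2
from scipy.spatial.transform import Rotation as R
from bench import r
np.set_printoptions(suppress=True,precision=1)
def cam(n):
    c=r.get_calibration(n); f=192/np.tan(np.radians(c["fovy"]/2))
    return f,c["cx"],c["cy"],np.array(c["position"]),R.from_euler("xyz",c["attitude"],degrees=True).as_matrix()
def cloud(n,d):
    f,cx,cy,P,A=cam(n); v,u=np.mgrid[:d.shape[0],:d.shape[1]]
    return np.dstack([(u-cx)/f*d,(v-cy)/f*d,d])@A.T+P
def onplane(n,uv,z):
    f,cx,cy,P,A=cam(n); uv=np.atleast_2d(uv)
    D=np.c_[(uv[:,0]-cx)/f,(uv[:,1]-cy)/f,np.ones(len(uv))]@A.T
    return P+D*((z-P[2])/D[:,2])[:,None]
E
python3 - <<'E'
from h import *
tiles=[]
for n in("scene","top"):
    z=np.load(n+".npz");p,d=z["p"],z["d"];W=cloud(n,d)
    hsv=cv2.cvtColor(p,cv2.COLOR_RGB2HSV)
    onmat=(W[...,0]>350)&(W[...,0]<800)&(W[...,2]<60)
    m=(cv2.inRange(hsv,(105,120,70),(122,255,255))>0)&onmat
    k,l,s,c=cv2.connectedComponentsWithStats(m.astype(np.uint8))
    for i in range(1,k):
        if s[i,4]>8: print(n,"blue",s[i],c[i],onplane(n,c[i],17)[0],"depth pt",np.median(W[l==i],0))
    # barrel: bright or blue pixels near the blue part
    if 1:
        b0=onplane(n,c[1+np.argmax(s[1:,4])],17)[0]
        q=((hsv[...,2]>105)&(hsv[...,1]<70)|m)&(np.hypot(W[...,0]-b0[0],W[...,1]-b0[1])<150)&(abs(W[...,1]-b0[1])<50)&(W[...,2]<60)
        v,u=np.nonzero(q);X=onplane(n,np.c_[u,v],24); mu=X.mean(0);w=np.linalg.svd(X[:,:2]-mu[:2],full_matrices=False)[2][0];w*=np.sign(w[0])
        t=(X-mu)[:,:2]@w; print(n,"axis",len(X),mu,np.degrees(np.arctan2(w[1],w[0])),t.min(),t.max())
        print(" height",np.percentile(W[q][:,2],[5,50,95]))
    g=(cv2.inRange(hsv,(60,60,20),(95,255,160))>0)&(W[...,2]<200)&(W[...,0]>250)&(W[...,0]<800)&(W[...,1]<0)
    k,l,s,c=cv2.connectedComponentsWithStats(g.astype(np.uint8))
    for i in range(1,k):
        if s[i,4]>60: print(n,"green",s[i],c[i],np.median(W[l==i],0),np.percentile(W[l==i][:,2],[5,95]))
    for (x,y,w,h) in ([(100,125,75,80),(195,170,150,115)] if n=="scene" else [(350,145,70,90),(170,150,120,90)]):
        tiles.append(cv2.resize(p[y:y+h,x:x+w,::-1],(400,300),interpolation=cv2.INTER_CUBIC))
cv2.imwrite("pics/crop.png",np.vstack([np.hstack(tiles[:2]),np.hstack(tiles[2:])]))
E
```

```text
scene blue [268 231  12  12  83] [273.8 235.8] [567.1 265.   17. ] depth pt [572.2 267.9  27.5]
scene blue [262 247   8   7  31] [265.7 249.8] [621.1 265.9  17. ] depth pt [625.8 269.5  27.5]
scene axis 404 [557.1 266.8  24. ] 0.4773155594158844 -93.13997478929069 111.6463480270472
 height [19.5 27.5 31.7]
scene green [106 145  57  55 950] [136.  175.4] [ 576.5 -264.8   11.5] [ 8.  15.3]
scene green [113 149  35  22 281] [128.  159.1] [ 570.6 -280.    81.7] [ 29.9 116.2]
scene green [128 236  30  12 130] [145.1 242. ] [773.4 -63.7  21.9] [14.1 25.9]
top blue [222 167   9   4  27] [226.1 168.6] [628.4 268.4  17. ] depth pt [627.7 267.5  28.4]
top blue [222 180   9   9  78] [226.  184.2] [573.6 267.9  17. ] depth pt [572.6 266.8  27.7]
top axis 382 [555.6 266.8  24. ] 0.0634324760437383 -89.67914730881994 108.82135120952854
 height [ 7.  28.2 33.7]
top green [314 121  22  18 118] [323.6 129.1] [770.4 -69.9  24.4] [19.1 29.2]
top green [ 362  158   45   72 1628] [382.7 190.5] [ 557.  -270.6   14.3] [  8.5 102.8]
```

View pics/crop.png

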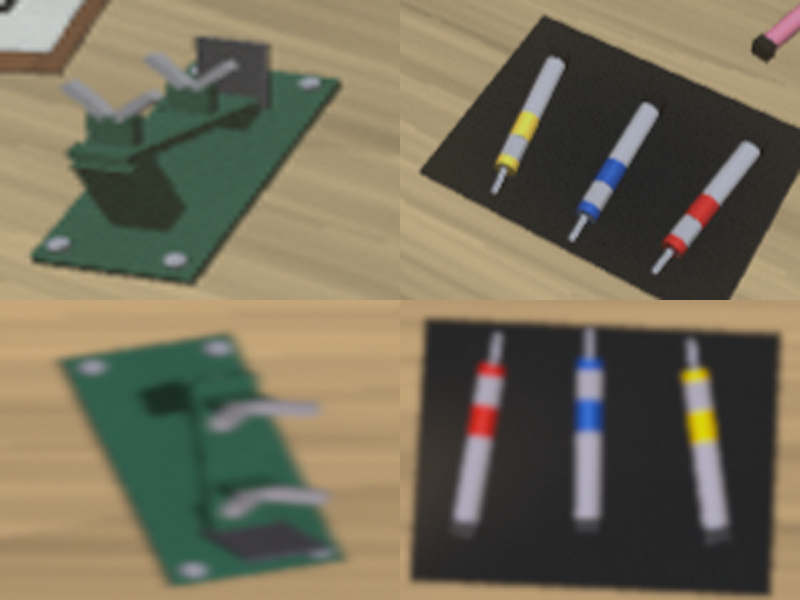

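The crops confirm blue, the middle one on the mat, spindle forward. The rest has two steel Vs, with the stop plate at the robot end. Blue origin ≈ (541.5, 267, 17), yaw ≈ 0.3°, and the 54 mm band spacing agrees with the 53 mm given. Next I measure the saddle tips and the stop plate.

Run:
```python
from h import *
for n in("scene","top"):
    z=np.load(n+".npz");p,d=z["p"],z["d"];W=cloud(n,d)
    hsv=cv2.cvtColor(p,cv2.COLOR_RGB2HSV)
    box=(W[...,0]>400)&(W[...,0]<680)&(W[...,1]<-190)&(W[...,1]>-370)
    st=box&(W[...,2]>60)&(W[...,2]<180)&(hsv[...,2]>95)&(hsv[...,1]<75)
    dk=box&(W[...,2]>25)&(W[...,2]<150)&(hsv[...,1]<70)&(hsv[...,2]<95)
    for nm,m in(("steel",st),("dark",dk)):
        k,l,s,c=cv2.connectedComponentsWithStats(m.astype(np.uint8))
        for i in range(1,k):
            if s[i,4]<6: continue
            X=W[l==i]; print(n,nm,s[i],"med",np.median(X,0))
            print("  lo",np.percentile(X,5,0),"hi",np.percentile(X,95,0))
            if nm=="steel":
                lo=X[X[:,1]<=np.percentile(X[:,1],12)].mean(0);hi=X[X[:,1]>=np.percentile(X[:,1],88)].mean(0)
                print("  R tip",lo,"L tip",hi,"mid",(lo+hi)/2)
    # base plate outline: green with z<20
    g=(cv2.inRange(hsv,(60,60,20),(95,255,160))>0)&box
    v,u=np.nonzero(g&(W[...,2]<25)); X=onplane(n,np.c_[u,v],8)[:,:2].astype(np.float32)
    print(n,"plate",cv2.minAreaRect(X))
```

```text
scene steel [127 139  18  11  67] med [ 512.6 -306.5   86.7]
  lo [ 496.2 -324.6   75. ] hi [ 519.4 -274.6   96.1]
  R tip [ 510.1 -324.8   93. ] L tip [ 500.2 -274.9   93.6] mid [ 505.1 -299.9   93.3]
scene steel [112 147  19  17  87] med [ 592.7 -285.5  134.5]
  lo [ 577.4 -302.5  117.1] hi [ 608.6 -251.8  144.9]
  R tip [ 590.4 -301.9  141.4] L tip [ 578.5 -251.5  142.5] mid [ 584.5 -276.7  142. ]
scene dark [114 135  37  50 502] med [ 575.8 -276.1   60.7]
  lo [ 457.2 -327.3   28.6] hi [ 633.1 -248.8   93.2]
scene dark [117 155  10   9  44] med [ 600.1 -264.8  115.8]
  lo [ 587.2 -285.3  105.7] hi [ 607.7 -258.6  125.5]
scene dark [113 165   5   3   7] med [ 628.9 -277.4  104.8]
  lo [ 626.5 -286.5  102.1] hi [ 631.6 -271.1  109.8]
scene plate ((552.6107788085938, -289.6611328125), (246.9192657470703, 108.71662902832031), 15.532488822937012)
top steel [386 166  20  19 128] med [ 587.9 -283.9  132.5]
  lo [ 572.6 -304.9   85.4] hi [ 616.3 -254.   146.5]
  R tip [ 588.5 -303.7  142.5] L tip [ 576.8 -254.4  143.5] mid [ 582.6 -279.1  143. ]
top steel [389 200  19  10  86] med [ 507.1 -307.    88.3]
  lo [ 492.6 -326.6   76.8] hi [ 516.7 -276.4   97.3]
  R tip [ 507.7 -327.8   94.7] L tip [ 495.9 -276.1   94.9] mid [ 501.8 -301.9   94.8]
top dark [387 175   5   4   6] med [ 592.9 -265.8  119.3]
  lo [ 589.1 -269.7   99.7] hi [ 597.7 -262.   121.9]
top dark [390 201   5   4   7] med [ 513.3 -284.8   75.8]
  lo [ 508.  -293.4   68.2] hi [ 516.9 -284.4   78.6]
top dark [386 211  22  13 154] med [ 464.3 -309.6   54.7]
  lo [ 447.4 -331.7   29.6] hi [ 478.5 -288.8   74.1]
top plate ((551.1781005859375, -287.25909423828125), (242.3065948486328, 103.57786560058594), 15.387347221374512)
```

```bash
cat >> h.py <<'E'
def plan(target,axis_yaw):
    s=r.sense(); A=R.from_euler("xyz",s["tcp_rot"],degrees=True).as_matrix()
    g=np.array([-np.sin(np.radians(axis_yaw)),np.cos(np.radians(axis_yaw)),0])@A
    t=np.degrees(np.arctan2(g[2],g[1])); t=(t+90)%180-90
    print("t",s["time"],"pos",s["tool_pos"],"j6",s["joint_pos"][5],"gap",s["finger_gap"],"F",s["ft_force"])
    print("tool axes (cols)\n",A.round(3)); print("shift",(np.array(target)-s["tool_pos"])@A,"turn",t)
E
python3 -c "
from h import *
plan([546.5,267,100],0.3)"
```

```text
t 0.1 pos [ 213.9 -560.   230.3] j6 -4.894566767184126 gap 85.63219265906348 F [-0.6  0.8  0. ]
tool axes (cols)
 [[-0.   0.4 -0.9]
 [ 0.  -0.9 -0.4]
 [-1.  -0.  -0. ]]
shift [ 131.5 -653.7 -605.7] turn 20.603450140417436
```

move_arm(
  deltas=[
    [[0, -40, -37], 2],
    [[0, -85, -79], 4],
    [[0, -130, -120], 6],
    [[0, -175, -162], 8],
    [[0, -220, -204], 10],
    [[0, -265, -246], 12],
    [[0, -310, -287], 14],
    [[0, -355, -329], 16],
    [[0, -400, -371], 18],
    [[0, -445, -412], 20],
    [[0, -490, -454], 20.6],
    [[0, -535, -496], 20.6],
  ],
  jaw=1,
  squeeze=40,
)

```text
time: 1.6
tool_pos: [486.7, 118.8, 231.1]
tcp_rot: [-74.2, 89.9, 106.2]
ft_force: [0.1, -0.9, 0.9]
finger_gap: 85.7
```

```bash
python3 -c "
from h import *
plan([546.5,267,100],0.3)"
```

```text
t 1.6 pos [486.7 118.8 231.1] j6 97.48050858667884 gap 85.71153335564824 F [ 0.1 -0.9  0.9]
tool axes (cols)
 [[-0.  0. -1.]
 [ 0. -1. -0.]
 [-1. -0.  0.]]
shift [ 131.3 -147.7  -60.7] turn 0.007486551378491413
```

move_arm(
  deltas=[
    [[0, -50, -20], 0],
    [[20, -100, -40], 0],
    [[70, -148, -61], 0],
    [[120, -148, -61], 0],
    [[130, -148, -61], 0],
    [[130, -148, -61], 0],
  ],
)

```text
time: 2.35
tool_pos: [546.4, 266.7, 101.4]
tcp_rot: [-21.2, 89.9, 159.1]
ft_force: [0.5, -0.1, 0.5]
finger_gap: 85.5
```

Run:
```python
from h import *
plan([546.5,267,6],0.3)
p,d=r.snapshot("scene");q,_=r.snapshot("top")
cv2.imwrite("pics/pre.png",np.hstack([cv2.resize(p[170:290,185:345,::-1],(400,300)),cv2.resize(q[145:265,145:305,::-1],(400,300))]))
```

```text
t 2.35 pos [546.4 266.7 101.4] j6 110.83037555685017 gap 85.48900922154257 F [ 0.5 -0.1  0.5]
tool axes (cols)
 [[-0.  0. -1.]
 [ 0. -1. -0.]
 [-1. -0.  0.]]
shift [95.4 -0.3 -0.2] turn -0.01262462000852338
```

View pics/pre.png

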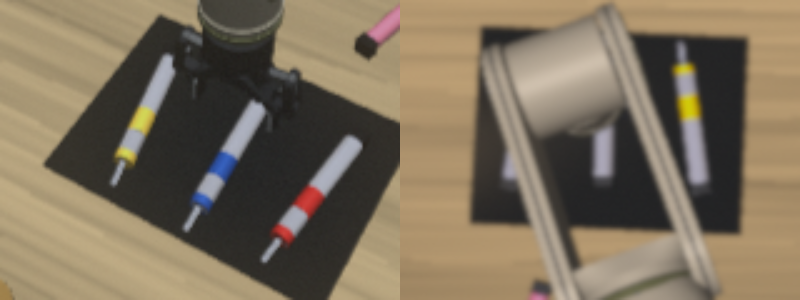

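The left half shows the open fingers above the blue barrel, straddling it at about (237,95), clear of yellow and red. Descending.

move_arm(
  deltas=[
    [[40, 0, 0], 0],
    [[75, 0, 0], 0],
    [[90, 0, 0], 0],
    [[95, 0, 0], 0],
    [[95, 0, 0], 0],
    [[95, 0, 0], 0],
  ],
)

```text
time: 3.2
tool_pos: [550.0, 268.0, 11.1]
tcp_rot: [-147.7, 89.6, 32.5]
ft_force: [-0.1, 0.5, -0.5]
finger_gap: 85.7
```

move_arm(
  deltas=[
    [[0, 0, 0], 0],
    [[0, 0, 0], 0],
    [[0, 0, 0], 0],
    [[0, 0, 0], 0],
    [[0, 0, 0], 0],
    [[0, 0, 0], 0],
    [[0, 0, 0], 0],
    [[0, 0, 0], 0],
  ],
  jaw=-1,
  squeeze=40,
)

```text
time: 4.2
tool_pos: [550.3, 268.0, 11.5]
tcp_rot: [-149.4, 89.6, 30.8]
ft_force: [-1.0, -1.6, 4.9]
finger_gap: 24.2
```

Run:
```python
from h import *
s=r.sense();print(s["joint_pos"],s["joint_efforts"],s["ft_force"],s["tool_pos"],s["finger_gap"]);plan([546.5,267,6],0.3)
p,d=r.snapshot("scene")
cv2.imwrite("pics/grip.png",cv2.resize(p[180:255,215:315,::-1],(800,600),interpolation=cv2.INTER_CUBIC))
```

```text
[ 21.1  20.7  94.    0.1  64.9 110.8] [  0.6 -59.2 -41.8   0.4  -0.5   0.1] [-1.  -1.6  4.9] [550.3 268.   11.5] 24.16973946827395
t 4.2 pos [550.3 268.   11.5] j6 110.83139392629273 gap 24.16973946827395 F [-1.  -1.6  4.9]
tool axes (cols)
 [[ 0.  0. -1.]
 [ 0. -1. -0.]
 [-1. -0. -0.]]
shift [5.4 1.  3.9] turn -0.041974409060912876
```

View pics/grip.png

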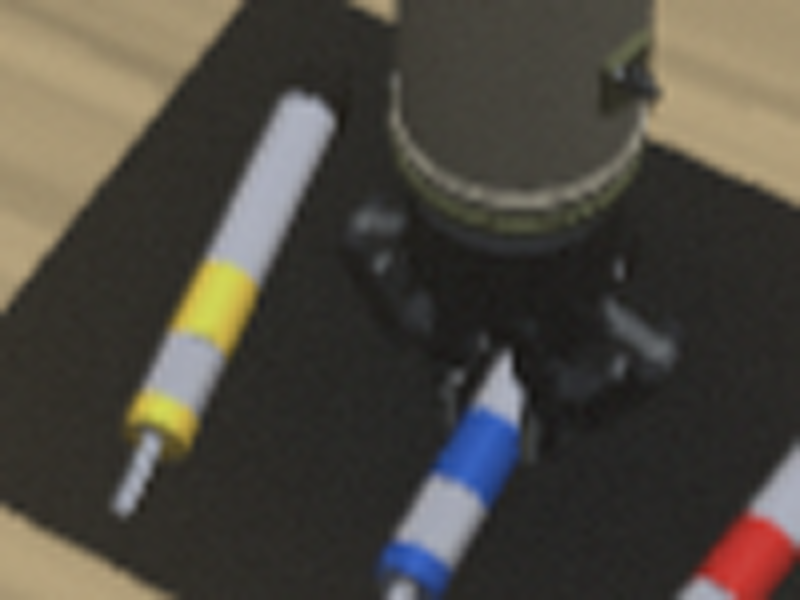

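The gripper is on the blue barrel between square rear end and band, but stands 5 mm higher than ordered. I reopen, go lower and grip again.

move_arm(
  deltas=[
    [[0, 0, 0], 0],
    [[0, 0, 0], 0],
    [[0, 0, 0], 0],
    [[3, 0, 3], 0],
    [[6, 0, 4], 0],
    [[6, 0, 4], 0],
    [[6, 0, 4], 0],
  ],
  jaw=0.2,
)

```text
time: 5.12
tool_pos: [546.3, 268.0, 5.4]
tcp_rot: [-149.5, 89.6, 30.8]
ft_force: [-0.5, -0.8, 0.4]
finger_gap: 51.0
```

```bash
python3 -c "
from h import *
s=r.sense();print(s['joint_pos'],s['qd'],s['joint_efforts'],s['tcp_rot'])
plan([546.5,267,6],0.3)"
```

```text
[ 21.3  20.7  94.7   0.1  64.2 111. ] [-0.1 -0.1 -0.2 -0.  -0.1 -0. ] [  0.  -61.5 -42.9   0.   -0.    0. ] [-149.5   89.6   30.8]
t 5.125 pos [546.3 268.    5.4] j6 110.96611599704792 gap 51.00479379611776 F [-0.5 -0.8  0.4]
tool axes (cols)
 [[ 0.  0. -1.]
 [ 0. -1. -0.]
 [-1. -0. -0.]]
shift [-0.6  1.  -0.2] turn -0.03872634502863548
```

move_arm(
  deltas=[
    [[0, 0, 0], 0],
    [[0, 0, 0], 0],
    [[0, 0, 0], 0],
    [[0, 0, 0], 0],
    [[0, 0, 0], 0],
    [[0, 0, 0], 0],
  ],
  jaw=-1,
  squeeze=40,
)

```text
time: 5.88
tool_pos: [546.6, 268.0, 5.7]
tcp_rot: [-150.9, 89.6, 29.4]
ft_force: [-0.6, -1.6, 4.7]
finger_gap: 24.4
```

move_arm(
  deltas=[
    [[-3, 0, 0], 0],
    [[-10, 0, 0], 0],
    [[-20, 0, 0], 0],
    [[-30, 0, 0], 0],
    [[-30, 0, 0], 0],
  ],
)

```text
time: 6.5
tool_pos: [547.5, 268.4, 37.4]
tcp_rot: [-152.6, 89.4, 27.6]
ft_force: [-0.4, 0.5, -2.5]
finger_gap: 24.5
```

Run:
```python
from h import *
plan([546,-289,250],15.8)
p,d=r.snapshot("scene")
cv2.imwrite("pics/lift.png",cv2.resize(p[165:285,185:345,::-1],(800,600),interpolation=cv2.INTER_CUBIC))
```

```text
t 6.5 pos [547.5 268.4  37.4] j6 110.96849382150258 gap 24.53957800687821 F [-0.4  0.5 -2.5]
tool axes (cols)
 [[ 0.  0. -1.]
 [ 0. -1. -0.]
 [-1. -0. -0.]]
shift [-215.3  556.3    2. ] turn -15.542413835877113
```

View pics/lift.png

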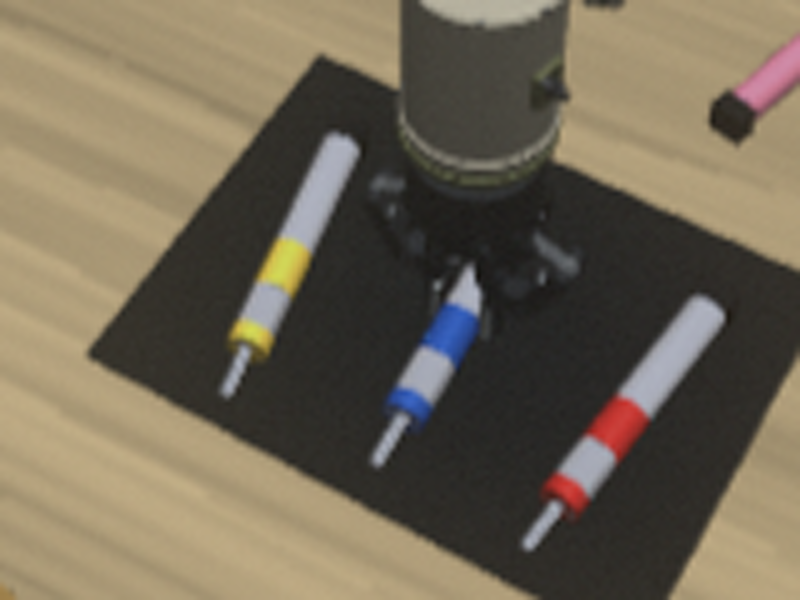

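The blue one hangs level in the fingers, and the weight reading is about 2.5 N. Red and yellow have not moved. Carrying it over the rest.

move_arm(
  deltas=[
    [[-40, 0, 0], 0],
    [[-85, 30, 0], 0],
    [[-130, 80, 0], -1],
    [[-170, 135, 0], -3],
    [[-200, 190, 0], -5],
    [[-203, 245, 0], -7],
    [[-203, 300, 0], -9],
    [[-203, 355, 0], -11],
    [[-203, 410, 0], -13],
    [[-203, 465, 0], -15],
    [[-203, 510, 0], -15.5],
    [[-203, 540, 0], -15.5],
  ],
)

```text
time: 8.05
tool_pos: [547.1, -274.9, 236.5]
tcp_rot: [-163.3, 89.5, 32.4]
ft_force: [0.4, -0.7, -2.7]
finger_gap: 24.5
```

move_arm(
  deltas=[
    [[0, 10, 0], 0],
    [[0, 10, 0], 0],
    [[0, 10, 0], 0],
  ],
)

```text
time: 8.43
tool_pos: [550.0, -283.3, 236.4]
tcp_rot: [-158.9, 89.5, 36.9]
ft_force: [-0.4, 0.2, -2.2]
finger_gap: 24.5
```

Run:
```python
from h import *
plan([546,-289,200],15.8)
tiles=[]
for n,(x,y) in(("scene",(60,60)),("top",(330,110))):
    p,d=r.snapshot(n); np.savez(n+"1.npz",p=p,d=d); W=cloud(n,d); hsv=cv2.cvtColor(p,cv2.COLOR_RGB2HSV)
    m=(cv2.inRange(hsv,(105,120,60),(122,255,255))>0)&(W[...,2]>120)&(W[...,0]>400)
    k,l,s,c=cv2.connectedComponentsWithStats(m.astype(np.uint8))
    for i in range(1,k):
        if s[i,4]>8: print(n,s[i],np.median(W[l==i],0))
    tiles.append(cv2.resize(p[y:y+150,x:x+100,::-1],(400,600),interpolation=cv2.INTER_CUBIC))
cv2.imwrite("pics/carry.png",np.hstack(tiles))
```

```text
t 8.425 pos [ 550.  -283.3  236.4] j6 41.969663626294476 gap 24.488284662339577 F [-0.4  0.2 -2.2]
tool axes (cols)
 [[ 0.   0.3 -1. ]
 [ 0.  -1.  -0.3]
 [-1.  -0.  -0. ]]
shift [36.3  4.5  5.7] turn -0.07209305169527624
scene [108 117  11  10  68] [ 574.2 -270.3  258.1]
scene [101 131   8   6  24] [ 625.  -255.1  258.2]
top [400 158   7   4  20] [ 623.6 -255.9  259.7]
top [404 172  10  12  84] [ 573.9 -267.8  260. ]
```

View pics/carry.png

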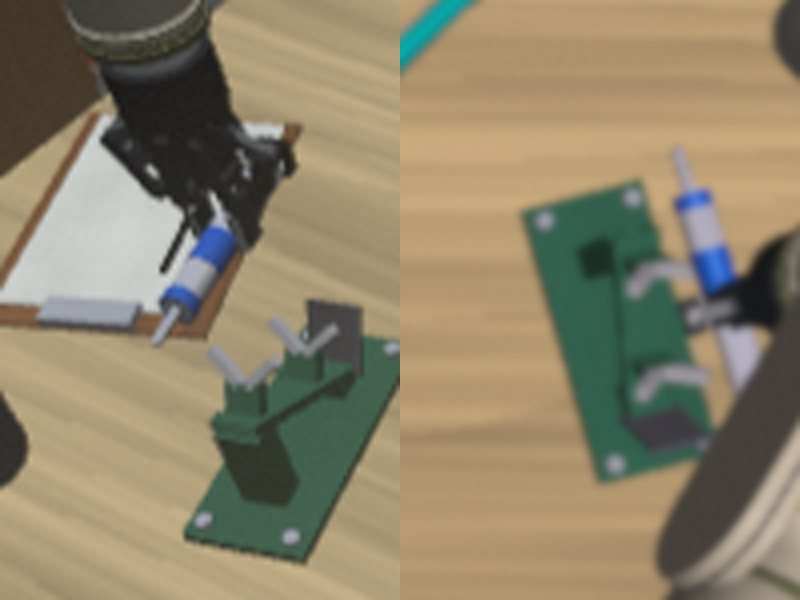

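The part hangs level above the rest, parallel to it (15.8°). The band points put its origin about 4 mm behind the TCP. The moves only turn the tool about its own axis, so the barrel must pivot between the pads: land it on the upper saddle, then lower with the lightest grip.

move_arm(
  deltas=[
    [[10, 3, 1], 0],
    [[30, 5.5, 1.5], 0],
    [[50, 5.5, 1.5], 0],
    [[70, 5.5, 1.5], 0],
    [[86, 5.5, 1.5], 0],
    [[86, 5.5, 1.5], 0],
    [[86, 5.5, 1.5], 0],
  ],
)

```text
time: 9.4
tool_pos: [551.2, -288.8, 151.3]
tcp_rot: [-168.4, 89.5, 27.4]
ft_force: [-0.8, -0.4, -2.5]
finger_gap: 24.4
```

Run:
```python
from h import *
plan([550,-289,134],15.8)
tiles=[]
for n,(x,y) in(("scene",(80,100)),("top",(330,130))):
    p,d=r.snapshot(n); W=cloud(n,d); hsv=cv2.cvtColor(p,cv2.COLOR_RGB2HSV)
    m=(cv2.inRange(hsv,(105,120,60),(122,255,255))>0)&(W[...,2]>90)&(W[...,0]>400)
    k,l,s,c=cv2.connectedComponentsWithStats(m.astype(np.uint8))
    for i in range(1,k):
        if s[i,4]>8: print(n,s[i],np.median(W[l==i],0))
    tiles.append(cv2.resize(p[y:y+120,x:x+80,::-1],(400,600),interpolation=cv2.INTER_CUBIC))
cv2.imwrite("pics/above.png",np.hstack(tiles))
```

```text
t 9.4 pos [ 551.2 -288.8  151.3] j6 41.50665387860486 gap 24.405582672390512 F [-0.8 -0.4 -2.5]
tool axes (cols)
 [[ 0.   0.3 -1. ]
 [ 0.  -1.  -0.3]
 [-1.  -0.  -0. ]]
shift [17.3 -0.1  1.3] turn -0.04615175924811865
scene [115 137  10  10  64] [ 574.6 -276.3  173.2]
scene [109 151   8   6  25] [ 626.5 -261.4  174. ]
top [391 163   7   4  20] [ 624.8 -260.2  174.4]
top [395 175  10  11  76] [ 575.4 -273.5  174.5]
```

View pics/above.png

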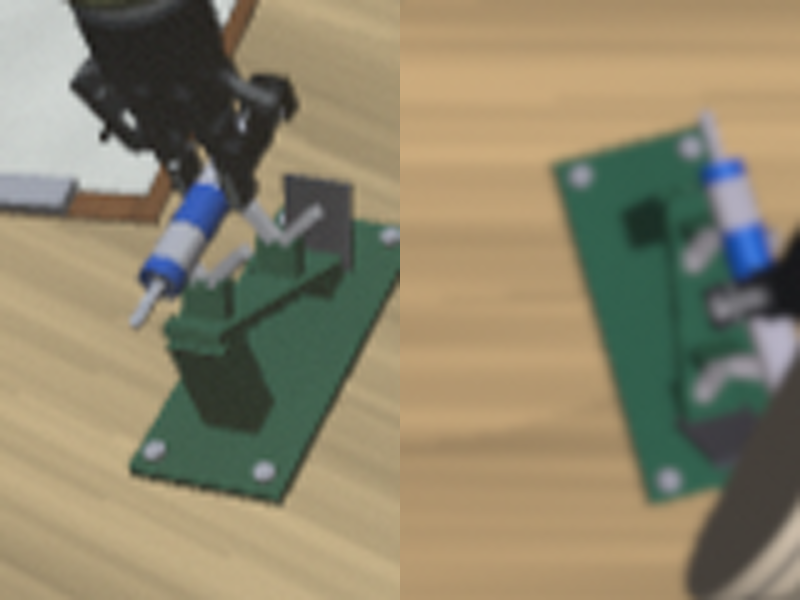

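The part hangs just above the upper saddle, in line with the V. Lowering on light grip.

move_arm(
  deltas=[
    [[3, 1, 0.5], 0],
    [[6, 1, 1], 0],
    [[9, 1, 1], 0],
    [[12, 1, 1], 0],
    [[14, 1, 1], 0],
    [[16, 1, 1], 0],
    [[18, 1, 1], 0],
    [[20, 1, 1], 0],
  ],
  jaw=-1,
  squeeze=20,
)

```text
time: 10.5
tool_pos: [551.0, -290.2, 131.8]
tcp_rot: [-174.1, 89.4, 21.7]
ft_force: [0.1, 0.1, -1.4]
finger_gap: 24.9
```

move_arm(
  deltas=[
    [[2, 0, 0], 0],
    [[4, 0, 0], 0],
    [[6, 0, 0], 0],
    [[8, 0, 0], 0],
  ],
)

```text
time: 11.0
tool_pos: [550.7, -290.2, 124.7]
tcp_rot: [-173.1, 89.5, 22.7]
ft_force: [-7.3, 2.2, 6.9]
finger_gap: 24.3
```

```bash
cat > look.py <<'E'
from h import *
import sys
plan([550,-289,106],15.8)
for n in("scene","top"):
    p,d=r.snapshot(n); W=cloud(n,d); hsv=cv2.cvtColor(p,cv2.COLOR_RGB2HSV)
    m=(cv2.inRange(hsv,(105,120,60),(122,255,255))>0)&(W[...,2]>90)&(W[...,0]>400)
    k,l,s,c=cv2.connectedComponentsWithStats(m.astype(np.uint8))
    for i in range(1,k):
        if s[i,4]>8: print(n,s[i],np.median(W[l==i],0))
    if n=="scene": cv2.imwrite(sys.argv[1],cv2.resize(p[100:220,80:200,::-1],(600,600),interpolation=cv2.INTER_CUBIC))
E
python3 look.py pics/low1.png
```

```text
t 11.0 pos [ 550.7 -290.2  124.7] j6 41.36435041363035 gap 24.3377348221829 F [-7.3  2.2  6.9]
tool axes (cols)
 [[ 0.   0.3 -1. ]
 [ 0.  -1.  -0.3]
 [-1.  -0.  -0. ]]
shift [18.7 -1.3  0.5] turn -0.041980180020914304
scene [118 142   9   9  52] [ 573.  -278.   149.8]
scene [111 154   7   5  20] [ 624.4 -264.6  158.1]
top [389 164   8   4  25] [ 623.6 -260.6  158.3]
top [393 177   9  10  72] [ 572.1 -274.5  152.8]
```

It pivots: the bands now slope about 7°, contact force about 10 N. Continuing.

move_arm(
  deltas=[
    [[2, 0, 0], 0],
    [[4, 0, 0], 0],
    [[6, 0, 0], 0],
    [[8, 0, 0], 0],
  ],
)

```text
time: 11.6
tool_pos: [550.4, -290.1, 117.3]
tcp_rot: [-171.0, 89.5, 24.7]
ft_force: [-6.7, 1.9, 5.1]
finger_gap: 24.5
```

```bash
python3 look.py pics/low2.png
```

```text
t 11.6 pos [ 550.4 -290.1  117.3] j6 41.3554020218613 gap 24.54741687534431 F [-6.7  1.9  5.1]
tool axes (cols)
 [[ 0.   0.3 -1. ]
 [ 0.  -1.  -0.3]
 [-1.  -0.  -0. ]]
shift [11.3 -1.2  0.2] turn -0.03338506851787315
scene [119 143   9   8  43] [ 569.7 -277.2  146.9]
scene [112 152   6   6  17] [ 620.4 -260.5  162.9]
top [390 165   8   4  26] [ 619.9 -261.3  164.8]
top [393 178   9  10  64] [ 572.  -273.4  150.4]
```

move_arm(
  deltas=[
    [[2, 0, 0], 0],
    [[4, 0, 0], 0],
    [[6, 0, 0], 0],
    [[6, 0, 0], 0],
  ],
)

```text
time: 12.2
tool_pos: [550.5, -290.0, 112.1]
tcp_rot: [-171.3, 89.5, 24.5]
ft_force: [-5.2, 3.2, 6.6]
finger_gap: 24.6
```

```bash
python3 look.py pics/low3.png
```

```text
t 12.2 pos [ 550.5 -290.   112.1] j6 41.344424946970896 gap 24.600044906799017 F [-5.2  3.2  6.6]
tool axes (cols)
 [[ 0.   0.3 -1. ]
 [ 0.  -1.  -0.3]
 [-1.  -0.  -0. ]]
shift [ 6.1 -1.1  0.3] turn -0.020500543621608358
scene [119 143   9   8  40] [ 570.2 -275.9  143.8]
scene [109 151   9   8  33] [ 621.8 -262.5  164.7]
top [391 165   7   5  27] [ 616.4 -262.5  168.9]
top [393 179   9   9  57] [ 570.3 -275.   149. ]
```

View pics/low3.png

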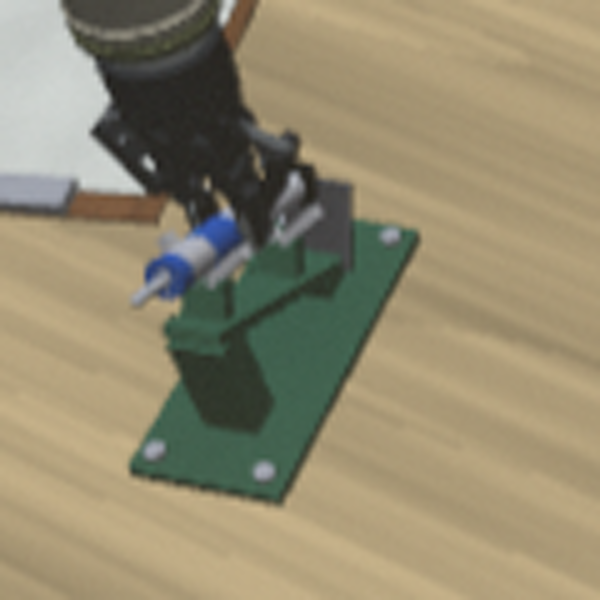

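The barrel sits in the upper saddle at (205,255) and tilts about 23°, approaching the lower one. Continuing to full depth.

move_arm(
  deltas=[
    [[1.5, 0, 0], 0],
    [[3, 0, 0], 0],
    [[4.5, 0, 0], 0],
    [[5, 0, 0], 0],
  ],
)

```text
time: 12.8
tool_pos: [550.9, -289.8, 108.4]
tcp_rot: [-173.2, 89.4, 22.6]
ft_force: [-5.0, 3.9, 9.3]
finger_gap: 24.4
```

```bash
python3 look.py pics/low4.png
```

```text
t 12.8 pos [ 550.9 -289.8  108.4] j6 41.33611164556938 gap 24.43487949955972 F [-5.   3.9  9.3]
tool axes (cols)
 [[ 0.   0.3 -1. ]
 [ 0.  -1.  -0.3]
 [-1.  -0.  -0. ]]
shift [ 2.4 -1.   0.7] turn -0.002494635478001328
scene [120 143   8   8  32] [ 568.5 -276.8  143.3]
scene [113 150   5   5  17] [ 615.4 -262.8  169.3]
top [391 166   8   4  26] [ 613.8 -263.1  168.9]
top [393 180   9   7  51] [ 569.4 -273.3  148.2]
```

move_arm(
  deltas=[
    [[1, -0.5, 0], 0],
    [[2, -1, 0], 0],
    [[3, -1.5, 0], 0],
    [[4, -1.5, 0], 0],
    [[4, -1.5, 0], 0],
  ],
)

```text
time: 13.52
tool_pos: [551.0, -289.5, 107.8]
tcp_rot: [171.7, 89.4, 7.4]
ft_force: [-11.0, 2.1, 17.7]
finger_gap: 24.8
```

```bash
python3 look.py pics/low5.png
```

```text
t 13.525 pos [ 551.  -289.5  107.8] j6 41.42433624105803 gap 24.820250193136427 F [-11.    2.1  17.7]
tool axes (cols)
 [[ 0.   0.3 -1. ]
 [ 0.  -1.  -0.3]
 [-1.   0.  -0. ]]
shift [ 1.8 -0.8  0.8] turn -0.014366353069533488
scene [120 144   8   7  31] [ 568.1 -278.3  140.6]
scene [112 150   6   8  25] [ 618.5 -261.4  167.4]
top [391 167   8   3  20] [ 613.  -264.2  169.1]
top [392 179  10   9  52] [ 569.5 -272.8  149.3]
```

View pics/low5.png

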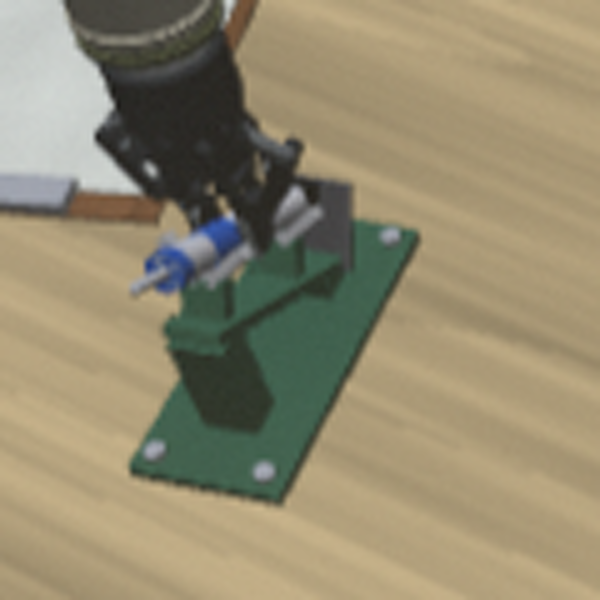

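The barrel lies in both saddles. Descent stopped at z 107.8 with 20 N, and the outer band at z ≈ 168 matches the 168 expected. I ease the load, then open.

move_arm(
  deltas=[
    [[0, 0, 0], 0],
    [[-0.5, 0, 0], 0],
    [[-0.5, 0, 0], 0],
  ],
)

```text
time: 14.0
tool_pos: [550.8, -289.6, 108.4]
tcp_rot: [171.6, 89.4, 7.4]
ft_force: [-5.4, -0.0, 3.0]
finger_gap: 24.5
```

move_arm(
  deltas=[
    [[0, 0, 0], 0],
    [[0, 0, 0], 0],
    [[0, 0, 0], 0],
    [[0, 0, 0], 0],
    [[0, 0, 0], 0],
  ],
  jaw=0.2,
)

```text
time: 14.62
tool_pos: [550.9, -289.6, 108.4]
tcp_rot: [171.3, 89.4, 7.1]
ft_force: [0.2, -0.5, 0.1]
finger_gap: 51.1
```

```bash
python3 look.py pics/open.png
```

```text
t 14.625 pos [ 550.9 -289.6  108.4] j6 41.42301272078097 gap 51.123563332824304 F [ 0.2 -0.5  0.1]
tool axes (cols)
 [[ 0.   0.3 -1. ]
 [ 0.  -1.  -0.3]
 [-1.   0.  -0. ]]
shift [ 2.4 -0.8  0.7] turn -0.013958022202245957
scene [120 144   9   6  32] [ 567.6 -274.6  140.1]
scene [109 149   9   9  41] [ 619.7 -264.7  166.1]
top [391 167   8   3  17] [ 612.7 -266.7  169.5]
top [392 180  10   7  52] [ 569.3 -272.1  150.8]
```

View pics/open.png

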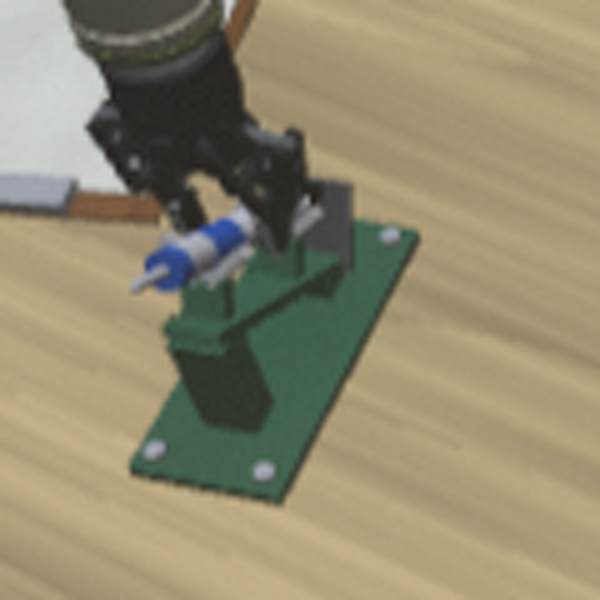

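The jaws are open, forces are about zero and the part has stayed put. Retreat straight up.

move_arm(
  deltas=[
    [[-5, 0, 0], 0],
    [[-15, 0, 0], 0],
    [[-40, 0, 0], 0],
    [[-80, 0, 0], 0],
    [[-120, 0, 0], 0],
    [[-150, 0, 60], 0],
    [[-160, 0, 120], 0],
    [[-160, 0, 150], 0],
    [[-160, 0, 150], 0],
  ],
)

```text
time: 15.85
tool_pos: [403.4, -331.6, 268.4]
tcp_rot: [161.8, 89.3, -2.6]
ft_force: [0.6, 0.5, -0.9]
finger_gap: 51.1
```

Run:
```python
from h import *
plan([550,-289,106],15.8)
h=np.radians(15.8);C=np.array([546,-289,115.])
X=np.array([np.cos(h)*.866,np.sin(h)*.866,.5]);Y=np.array([-np.sin(h),np.cos(h),0]);M=np.c_[X,Y,np.cross(X,Y)]
tiles=[]
for n,(x,y) in(("scene",(90,110)),("top",(350,140))):
    p,d=r.snapshot(n); W=cloud(n,d); hsv=cv2.cvtColor(p,cv2.COLOR_RGB2HSV)
    bl=cv2.inRange(hsv,(105,110,50),(122,255,255))>0
    L=(W-C)@M; m=bl&(np.linalg.norm(W-C,axis=2)<140)
    k,l,s,c=cv2.connectedComponentsWithStats(m.astype(np.uint8))
    for i in range(1,k):
        if s[i,4]>6:
            q=L[l==i];print(n,s[i],"rest frame: med",np.median(q,0),"x 5/95",np.percentile(q[:,0],[5,95]))
    for nm,a,b in(("red",(0,150,90),(8,255,255)),("yellow",(22,150,110),(32,255,255))):
        m2=(cv2.inRange(hsv,a,b)>0)&(W[...,0]>400)&(W[...,0]<750)&(W[...,1]>80)&(W[...,1]<450)
        z=np.load(n+".npz");W0=cloud(n,z["d"]);m0=(cv2.inRange(cv2.cvtColor(z["p"],cv2.COLOR_RGB2HSV),a,b)>0)&(W0[...,0]>400)&(W0[...,0]<750)&(W0[...,1]>80)&(W0[...,1]<450)
        print(n,nm,"moved",W[m2].mean(0)-W0[m0].mean(0))
    tiles.append(cv2.resize(p[y:y+90,x:x+60,::-1],(400,600),interpolation=cv2.INTER_CUBIC))
cv2.imwrite("pics/end.png",np.hstack(tiles))
```

```text
t 15.85 pos [ 403.4 -331.6  268.4] j6 28.999776821362474 gap 51.08813578128762 F [ 0.6  0.5 -0.9]
tool axes (cols)
 [[ 0.   0.3 -1. ]
 [-0.  -1.  -0.3]
 [-1.   0.  -0. ]]
shift [ 164.1   -2.2 -150.8] turn -0.1762579560183326
scene [121 144   8   6  31] rest frame: med [35.1  6.9 11.8] x 5/95 [18.7 46.5]
scene [109 149   9   9  42] rest frame: med [93.   3.6  6.7] x 5/95 [82.7 97. ]
scene red moved [-0.   0.2  0.3]
scene yellow moved [ 0.7  0.1 -0.4]
top [391 167   8   4  24] rest frame: med [86.8  4.  12.6] x 5/95 [82.  91.8]
top [392 180   8   9  64] rest frame: med [33.9  5.5 12.6] x 5/95 [18.6 48.4]
top red moved [-0.1  0.1  0.3]
top yellow moved [  0.9  -0.3 -14.1]
```

View pics/end.png

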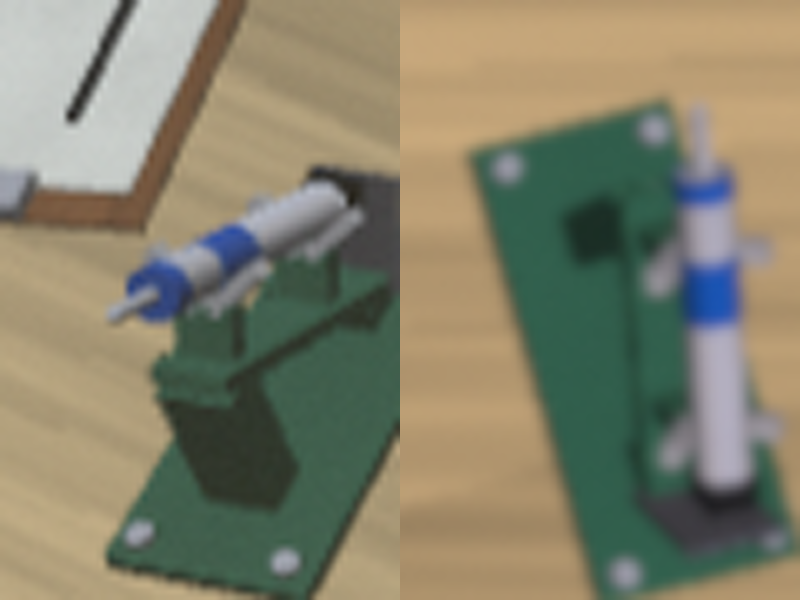

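The final pictures show the part in both saddles, spindle up the slope and rear end by the stop plate, with nothing touching it. In the rest's frame its origin is about +3 mm along the slope, and its top is 12.6 mm above the axis where 13 is expected.

```bash
python3 -c "
from bench import r
print(r.hand_in())"
```

```text
the job is handed in; nothing more can be done
None
```

The blue-banded transducer is lying in both saddles of the V-rest, spindle up the slope and rear end by the stop plate. It is released and the job is handed in, at about 16 s of the 37 s allowed; no verdict is reported.

**How it was done:** I gripped it across the barrel about 5 mm ahead of its origin. The moves only turn the tool about its own axis, so I let the barrel pivot between the pads. I landed it on the upper saddle, then lowered it on a 20 N grip until it met both saddles. The force peaked at about 21 N in the readings, and I eased that off before opening the jaws and retreating.

**Last checks:**
- **Position:** the origin is about +3 mm along the slope (the limit is 20 mm). The barrel top is 12.6 mm above the rest's axis, where 13 is expected.
- **Across the slope:** the visible band points sit 4–7 mm to the side the cameras look from, about what viewing a round barrel from that side gives.
- **Robot:** the arm is clear and the wrist force is about zero.
- **Red transducer:** it moved less than 1 mm.
- **Yellow transducer:** it moved less than 1 mm, except for one reading that disagreed. The top view gave −14 mm in height with no sideways change; the scene view gave −0.4 mm. I took the top-view reading as a depth outlier and did not investigate it further.

**What went wrong on the way:** the first descent stopped 5 mm too high. I reopened the jaws, went lower and gripped again.

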